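# Lock the sewing template to its dock: hold the catch bar, slide the bolt

### The arm

A 6-joint arm with a two-finger parallel gripper is mounted at the origin on the work surface. World frame = base frame: x ahead of the robot, y to its left, z up, the work surface at z = 0. Lengths are in m, angles in rad, forces in N, time in s.
With the tool pointing down it reaches from about 0.35 to 0.775 m from the base axis. Payload 5.5 kg.
Tool frame: the origin (TCP) lies at the very end of the fingers, on their centre line; the grasp point (between the pads) lies 19 mm behind it (grip_point_offset is the distance from the TCP to the grasp point, in m); z points along the fingers, y is the direction in which the jaws open and shut (so a half turn about z gives the same grasp; the last joint's range is limited). The gripper opens to 85 mm and grips with 20 to 120 N. Pads are 22 mm wide; open, the fingers measure 114 mm over their backs; the gripper's body (76 mm by 85 mm) begins 54 mm behind the grasp point. The pads swing forward as they close: fully open they stand 13 mm farther back than shut.
Start: joints at [-1.444, 0.313, 0.046, 1.304, 0, 1.431], TCP at [0.152, -0.555, 0.231] pointing down, gripper open.
Joint ranges: [-2.76, 2.76], [-0.86, 1.69], [-1.03, 1.26], [-2.2, 2.34], [-1.47, 1.5], [-3.14, 3.14]. Speed limits (rad/s): [2.57, 2.57, 3.14, 3.14, 3.14, 3.14].

### API

Orientations are given as a unit quaternion [w, x, y, z].
In Python, from workcell import * gives the robot as it stands.
- The arm moves only by the shell command python3 -m crank 'ROWS' [OPENING] [FORCE]. ROWS is a JSON object of lists of equal length, an entry for each row: "travel": the shift along the tool's x, y, z in units of 40 mm (1.0 is 40 mm), a list of three; "turn": the turn about the tool's z in rad. In form: {"travel": [[x, y, z], ...], "turn": [turn, ...]}. A call has 1 to 5 rows; each row is the pose to reach, as a shift and turn from the pose commanded when the call began, along the tool's axes at that moment; what a row does not reach only later rows make up. A row lasts 1/12 s, in which the tool goes at most 41.7 mm and 7.16 degrees, less where a joint would pass 70% of its speed; a pose out of reach is approached as far as the arm can. A call with a gripper value outside its range is refused whole. OPENING is the finger opening in mm, from 0 to 85.4, set as the call begins (- or left out, the last holds). The fingers move at their own pace and stop on an object; FORCE is the grip in N (left out, the last holds). Time passes only in rows, so rows that repeat a pose let the fingers close. It gives the time, the measured TCP pose, the force and the opening at its end, in the units of the state.
- get_state(): the state, without advancing time (a new reading comes with each control period).
- read_camera(name): name is "scene" or "top"; returns a dict with "image" (400x640x3 uint8, red, green, blue), "K" (3x3 intrinsics, pixels), "k1" (the pictures are not rectified: a ray, as slopes to the right and down, at radius r is drawn at 1 + k1 r^2 times it, then the intrinsics apply), "R" (3x3) and "t" (3): a world point X has camera coordinates R X + t. Camera axes: x right, y down, z forward; pixel columns grow to the right and rows downward; lengths in m; the calibration is good to about 2 mm. A picture is of the moment at which its call begins. There is no depth.
- hand_in(): hands the job in, once; it reports no verdict.
The state is a dict: "clock": time; "joint_pos": joint angles; "qvel": joint speeds; "tau": joint torques, N m; "tcp_pos": TCP position; "orientation": TCP orientation; "wrist_force": force on the tool from outside, world axes, zero at the start; "ft_torque": the same for the moment, N m; "finger_gap": finger opening in m.
Only numpy, scipy, OpenCV 4.12 (cv2) and the standard library are available. Lean on these libraries where they do the work, as an engineer would, in place of code of your own. Each camera call takes 0.05 s, during which the arm holds its last target. There are 200 camera calls.

### The job

Lock the sewing template into the machine's dock: press the spring catch bar down with one fingertip and, keeping it held down all the way, push the bolt's plate with the other fingertip until the bolt is fully home in the template's ear. Then let go, so that the catch springs back up and locks the bolt. Only press and push, do not grasp, lift or shift anything else lying about.

Things in the scene. Friction and masses are not known exactly. Their poses are not given: they have to be found in the camera images.
- dock: docking unit fixed to the table: dark steel base plate, 215 x 124 x 12 mm, with bolt and catch bar side by side; beyond it the flat sewing template. Origin on the table under the unit; x is the way the bolt slides home (from push plate to template), y left of that, z up. Bolt centre line at y = +30 mm, catch bar's at y = -28 mm. Other parts of the unit are under 64 mm high, ahead of x = 0
- push_face (a point): point on the near face (turned away from the template) of the bolt's push plate, mid-width, 65 mm above the table; moves with the bolt. The plate: upright steel, 40 mm wide (dock y), 10 mm thick, 28 to 80 mm above the table, at x = -55 mm at bolt 0, at the near end of the 18 mm round bolt. Push it along dock +x. Behind it is free space above the 12 mm base plate
- catch_top (a point): centre of the catch bar's flat top, 57 mm above the table at rest; sinks with it. Sprung steel bar, 135 mm long along the slide, 26 mm wide, parallel to the bolt, 58 mm to its right (dock -y), 25 mm clear of the push plate. It reaches 55 mm farther back (dock -x) than the push face at bolt 0; it may be pressed anywhere along it and a fingertip can slide along it
- ear (a point): centre of the near face of the template's ear, 40 mm above the table, where the bolt's nose goes in: upright aluminium block 22 x 44 x 54 mm on the template, a flat aluminium plate on a black carrier, 195 x 280 mm, 12 mm thick, fixed to the dock
- bolt (a joint): how far the bolt is slid, m: starts at 0 to 0.004, end stop at 0.045 (fully home, nose through the ear). Friction 3 N. With the catch up, its pawl stands between the bolt's teeth and blocks it (at 0.007, 0.019 or 0.031); past 0.041 the catch can spring up behind the last tooth and locks the bolt
- catch (a joint): how far the catch bar is pressed straight down, m: 0 at rest (up), bottom stop at 0.012. It frees the bolt beyond 0.006. Spring force 2.8 N at rest to 7 N at the bottom; it springs back up by itself when let go
- cone_a: bystander: cone of orange thread standing beside the docking unit, 66 mm wide at the foot, 134 mm tall; origin at the centre of its underside
- cone_b: bystander: cone of white thread, 66 mm wide at the foot, 134 mm tall; origin at the centre of its underside
- bobbin_a: bystander: small steel bobbin lying flat on the template, 22 mm across, 13 mm high; origin at the centre of its underside
- bobbin_b: bystander: another such bobbin, lying on the table beside the docking unit; origin at the centre of its underside
- screwdriver: bystander: screwdriver, 170 mm long, lying on the table; origin at mid-length on its underside
- pin_dish: bystander: shallow steel dish, 84 mm across, 28 mm high, beside the docking unit; origin at the centre of its underside
- needle_jar: bystander: small clear jar with a white cap, 52 mm across, 75 mm high; origin at the centre of its underside

How it is judged:
By the outcome, as a careful person would: the job done as asked, in the order asked, and still so for the second after the job is handed in, with the robot touching nothing.
It also fails if it takes over 42 s, if anything falls off the work surface, if the arm or the gripper's body presses on something with over 40 N, if the wrist force passes 120 N, or if a joint passes its speed limit or range.

## Working session

There is one attempt and no reset: what is moved stays moved. The work goes in short steps, Python scripts to look and compute and a shell command to move; the robot and the scene stay as the last step left them, time stands still between calls to the robot, and variables do not carry over. Pictures are saved under pics/ and viewed, about 8 in all and at most 12, crops included, and the job is handed in when it is done.

```bash
mkdir -p pics
python3 - <<'E'
from workcell import *
import cv2
for n in("scene","top"):
    c=read_camera(n); cv2.imwrite(f"pics/{n}0.png",c["image"][:,:,::-1]); print(n,c["K"],c["k1"],c["R"],c["t"])
print(get_state())
E
```

```text
scene [[494.9671787    0.         316.69346098]
 [  0.         494.9671787  204.11112253]
 [  0.           0.           1.        ]] -0.07061956956671422 [[ 0.43113118  0.90215088 -0.0158015 ]
 [ 0.73812974 -0.36271054 -0.56886338]
 [-0.51893197  0.23359119 -0.82228022]] [-0.23072173 -0.37205492  1.95575754]
top [[371.59933531   0.         323.26655231]
 [  0.         371.59933531 195.4965828 ]
 [  0.           0.           1.        ]] -0.03631568883349866 [[ 0.01275093 -0.9996032   0.02511695]
 [-0.99896184 -0.01383335 -0.04340367]
 [ 0.0437339  -0.02453744 -0.99874184]] [-0.01479902  0.53129599  1.32053743]
{'clock': 0.1, 'joint_pos': array([-1.44361440e+00,  3.13921991e-01,  4.51096530e-02,  1.30356244e+00,
       -1.73200014e-05,  1.43118519e+00]), 'qvel': array([-0.00058216, -0.00137205,  0.00244873,  0.00146535,  0.00042556,
       -0.00044893]), 'tau': array([ 3.09770869e-03, -4.81726635e+01,  2.99242669e+01,  1.28260127e-02,
       -1.94340550e-04, -2.01837032e-06]), 'tcp_pos': array([ 0.15151687, -0.55423116,  0.23050687]), 'orientation': array([-7.89262273e-04,  9.91115559e-01,  1.33001226e-01, -3.75514726e-06]), 'wrist_force': array([ 0.41242088,  0.56142645, -0.40001132]), 'ft_torque': array([ 0.02072284, -0.00633933, -0.02543422]), 'finger_gap': 0.08545286127751943}
```

View pics/scene0.png

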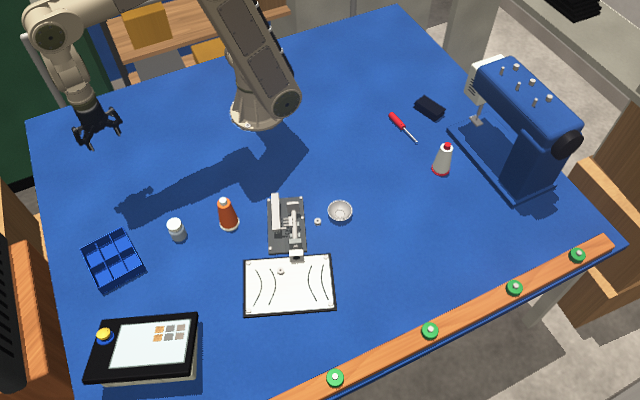

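View pics/top0.png

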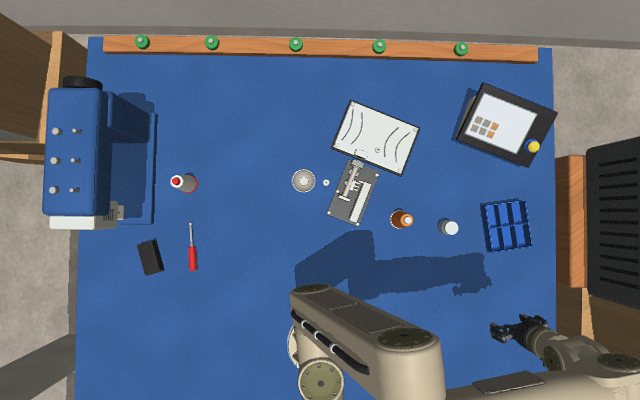

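The scene shows the dock at about (287,222) and the template at (290,285). In the top view the dock is at (353,190), with the orange cone at (402,220) and the dish at (303,181). I'll enlarge the dock in both views.

Run:
```python
import cv2,numpy as np
a=cv2.imread("pics/top0.png")[140:240,310:410]; b=cv2.imread("pics/scene0.png")[180:280,240:340]
cv2.imwrite("pics/crop0.png",np.hstack([cv2.resize(x,(400,400),interpolation=cv2.INTER_CUBIC) for x in(a,b)]))
```

```text
(no output)
```

View pics/crop0.png

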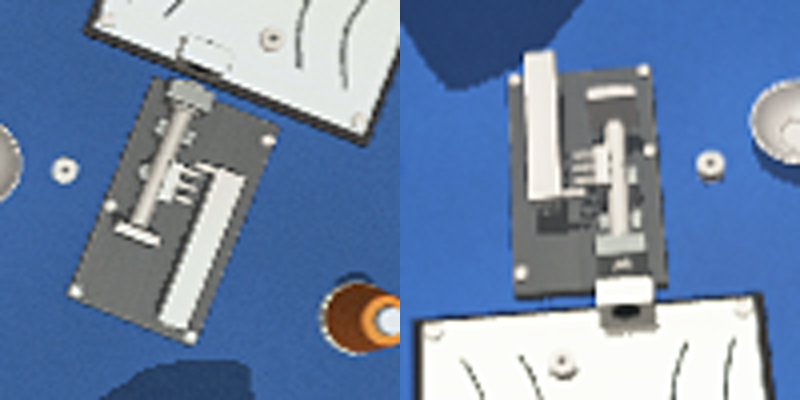

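```bash
cat > h.py <<'E'
import cv2,numpy as np
from workcell import *
def ray(c,uv,z):
    k=c["k1"];p=cv2.undistortPoints(np.array(uv,float).reshape(-1,1,2),c["K"],np.array([k,0,0,0,0.]))[:,0]
    o=-c["R"].T@c["t"]; d=np.c_[p,np.ones(len(p))]@c["R"]
    return o+d*((z-o[2])/d[:,2])[:,None]
def proj(c,X):
    return cv2.projectPoints(np.array(X,float).reshape(-1,1,3),cv2.Rodrigues(c["R"])[0],c["t"],c["K"],np.array([c["k1"],0,0,0,0.]))[0][:,0]
E
python3 - <<'E'
from h import *
def f(name,x0,y0,pts):
    c=read_camera(name); 
    for z,L in pts:
        uv=np.array(L)/4+[x0,y0]-0.375*0; X=ray(c,uv-0.375,z); print(name,z,X[:,:2].round(4).tolist(),X[:,:2].mean(0).round(4))
# base plate corners order: near-left, near-right, far-right, far-left ; bar same
f("top",310,140,[(.012,[[68,293],[195,343],[280,125],[155,78]]),(.057,[[160,318],[187,328],[243,178],[213,168]]),(.08,[[116,220],[160,240],[158,245],[115,231]])])
f("scene",240,180,[(.057,[[x-400,y] for x,y in[[556,52],[525,53],[528,197],[558,198]]]),(.08,[[x-400,y] for x,y in[[587,88],[635,86],[636,92],[588,94]]])])
c=read_camera("top");g=cv2.resize(c["image"][140:240,310:410],(400,400),interpolation=cv2.INTER_CUBIC)
m=(g.min(2)>190).astype(np.uint8)
n,l,s,ce=cv2.connectedComponentsWithStats(m)
for i in range(1,n):
    if s[i,4]>200 and s[i,1]>100: print(cv2.minAreaRect(np.argwhere(l==i)[:,::-1].astype(np.float32)),s[i])
E
```

```text
top 0.012 [[0.4694, -0.0205], [0.426, -0.1349], [0.6233, -0.2102], [0.664, -0.0967]] [ 0.5457 -0.1156]
top 0.057 [[0.4489, -0.0989], [0.4405, -0.1224], [0.5714, -0.1701], [0.5797, -0.1439]] [ 0.5101 -0.1338]
top 0.08 [[0.5322, -0.0583], [0.5156, -0.096], [0.5113, -0.0944], [0.5228, -0.0576]] [ 0.5205 -0.0766]
scene 0.057 [[0.4477, -0.0982], [0.4372, -0.122], [0.5691, -0.1741], [0.5805, -0.153]] [ 0.5086 -0.1368]
scene 0.08 [[0.5083, -0.0947], [0.5236, -0.0589], [0.5294, -0.0606], [0.514, -0.0963]] [ 0.5188 -0.0776]
((175.5418701171875, 173.7921600341797), (39.5523567199707, 119.09832000732422), 23.397762298583984) [ 134  113   64  110 1294]
((64.55883026123047, 170.76470947265625), (20.858062744140625, 22.55581283569336), 14.03624439239502) [ 54 160  23  23 339]
((199.6514892578125, 247.80706787109375), (47.79642105102539, 163.80902099609375), 14.931416511535645) [ 160  164   84  164 4379]
((137.36878967285156, 233.25567626953125), (43.65020751953125, 9.355764389038086), 21.161258697509766) [116 224  43  20 327]
((389.5, 321.0), (24.0, 19.0), 90.0) [380 309  20  25 404]
```

```bash
cat >> h.py <<'E'
from scipy.spatial.transform import Rotation as Ro
TH=np.radians(-20.9); d=np.array([np.cos(TH),np.sin(TH),0]); n=np.array([-d[1],d[0],0])
O=np.array([.5094,-.1353,0])+.0425*d+.028*n
def status(tx,ty,tz):
    s=get_state(); R=Ro.from_quat(s["orientation"],scalar_first=True).as_matrix(); p=s["tcp_pos"]
    q=p-O; print("t",s["clock"],"dock",(q@d).round(4),(q@n).round(4),p[2].round(4),"gap",s["finger_gap"],"F",s["wrist_force"].round(1),"Fdock",(s["wrist_force"]@d).round(1),(s["wrist_force"]@n).round(1))
    w=O+tx*d+ty*n+[0,0,tz]-p
    h=np.arctan2(R[1,0],R[0,0]); print("travel",(R.T@w/.04).round(3),"turn",round(-((TH+np.pi-h+np.pi)%(2*np.pi)-np.pi),3),"q",s["joint_pos"].round(2))
E
python3 -m crank '{"travel":[[0.77,-0.63,0],[1.55,-1.26,0],[2.32,-1.9,0],[3.1,-2.53,0],[3.87,-3.16,0]],"turn":[-0.12,-0.24,-0.36,-0.48,-0.6]}' 45 20
python3 -c "from h import *;status(-.085,.001,.2)"
```

```text
clock: 0.67
tcp_pos: [0.2682, -0.3903, 0.2312]
orientation: [0.0, 0.906, 0.422, 0.0]
wrist_force: [0.5, -0.7, 0.2]
finger_gap: 0.0448
t 0.6667 dock -0.1769 -0.3523 0.2312 gap 0.04475092788954433 F [ 0.5 -0.7  0.2] Fdock 0.7 -0.5
travel [ 9.098 -0.727  0.78 ] turn -1.905 q [-1.14  0.12 -0.2   1.25  0.    1.13]
```

```bash
python3 -m crank '{"travel":[[0.9,-0.07,0],[1.8,-0.14,0],[2.7,-0.22,0],[3.6,-0.29,0],[4.5,-0.36,0]],"turn":[-0.12,-0.24,-0.36,-0.48,-0.6]}'
python3 -c "from h import *;status(-.085,.001,.2)"
```

```text
clock: 1.08
tcp_pos: [0.3738, -0.2438, 0.2314]
orientation: [0.0, 0.741, 0.672, 0.0]
wrist_force: [-0.1, -0.7, -0.2]
finger_gap: 0.0452
t 1.0833 dock -0.1305 -0.1777 0.2314 gap 0.04521272875268144 F [-0.1 -0.7 -0.2] Fdock 0.2 -0.7
travel [4.011 2.274 0.786] turn -1.304 q [-0.76  0.06 -0.26  1.24 -0.    0.91]
```

```bash
python3 -m crank '{"travel":[[0.8,0.45,0],[1.6,0.9,0],[2.4,1.36,0],[3.2,1.82,0],[4.0,2.27,0]],"turn":[-0.12,-0.24,-0.36,-0.48,-0.6]}'
python3 -m crank '{"travel":[[0,0,0.2],[0,0,0.4],[0,0,0.6],[0,0,0.8],[0,0,0.8]],"turn":[-0.12,-0.24,-0.36,-0.48,-0.6]}'
python3 -c "from h import *;status(-.085,.001,.2)"
```

```text
clock: 1.5
tcp_pos: [0.4808, -0.094, 0.2314]
orientation: [0.0, 0.509, 0.861, -0.0]
wrist_force: [0.6, -1.3, 0.2]
finger_gap: 0.0451
clock: 1.92
tcp_pos: [0.4792, -0.0951, 0.1976]
orientation: [-0.001, 0.232, 0.973, 0.0]
wrist_force: [-1.3, 0.7, -0.2]
finger_gap: 0.0452
t 1.9167 dock -0.0851 -0.0012 0.1976 gap 0.04522809359823791 F [-1.3  0.7 -0.2] Fdock -1.4 0.2
travel [ 0.003  0.055 -0.06 ] turn -0.103 q [-0.36  0.16 -0.23  1.18 -0.    0.11]
```

```bash
python3 -m crank '{"travel":[[0,0.02,0.7],[0,0.04,1.4],[0,0.05,2.1],[0,0.05,2.45],[0,0.05,2.45]],"turn":[-0.06,-0.103,-0.103,-0.103,-0.103]}'
python3 - <<'E'
from h import *
status(-.085,.001,.06)
ims=[]
P={"pf":(-.055,.03,.065),"ct":(-.0425,-.028,.057),"be":(-.110,-.028,.057),"fl":(-.085,.034,.1),"fr":(-.085,-.032,.1)}
for nme,x0,y0 in(("top",310,140),("scene",240,150)):
    c=read_camera(nme); g=cv2.resize(c["image"][y0:y0+100,x0:x0+100],(400,400),interpolation=cv2.INTER_CUBIC)[:,:,::-1].copy()
    for k,(x,y,z) in P.items():
        u=(proj(c,O+x*d+y*n+[0,0,z])[0]-[x0,y0])*4; cv2.circle(g,tuple(int(v) for v in u),2,(0,0,255),-1)
    ims.append(g)
cv2.imwrite("pics/c1.png",np.hstack(ims))
E
```

```text
clock: 2.33
tcp_pos: [0.4782, -0.0929, 0.0979]
orientation: [-0.003, 0.185, 0.983, 0.001]
wrist_force: [-1.2, 0.3, -0.7]
finger_gap: 0.0451
t 2.3333 dock -0.0868 0.0004 0.0979 gap 0.04510293264253332 F [-1.2  0.3 -0.7] Fdock -1.2 -0.2
travel [-0.051  0.015  0.947] turn -0.007 q [-0.36  0.24 -0.4   0.94 -0.    0.01]
```

View pics/c1.png

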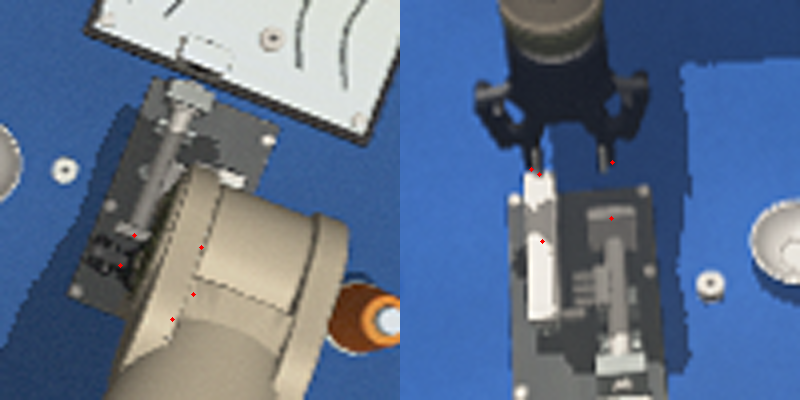

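The fingers straddle correctly in the scene half: one is over the rear of the catch bar at (537,165), the other behind the push plate at (605,165). I'll check cone clearance, then descend.

```bash
python3 -m crank '{"travel":[[-0.03,0.02,0.4],[-0.05,0.02,0.75],[-0.05,0.02,0.8],[-0.05,0.02,0.8],[-0.05,0.02,0.8]],"turn":[0,0,0,0,0]}'
python3 - <<'E'
from h import *
status(-.085,.001,.06)
X=ray(read_camera("top"),[[408.7,221]],.134)[0]-O; print("cone",X@d,X@n)
E
```

```text
clock: 2.85
tcp_pos: [0.4839, -0.0942, 0.0706]
orientation: [0.001, 0.185, 0.983, -0.0]
wrist_force: [0.6, -0.2, -0.1]
finger_gap: 0.0455
t 2.85 dock -0.0809 0.0013 0.0706 gap 0.04548570584076533 F [ 0.6 -0.2 -0.1] Fdock 0.7 0.1
travel [ 0.102 -0.007  0.265] turn -0.007 q [-0.36  0.27 -0.43  0.87 -0.    0.02]
cone -0.04777189014225789 -0.19065474987672273
```

```bash
python3 -m crank '{"travel":[[0,0,0.07],[0,0,0.14],[0,0,0.2],[0,0,0.2]],"turn":[0,0,0,0]}'
python3 -m crank '{"travel":[[0,0,0.07],[0,0,0.14],[0,0,0.14]],"turn":[0,0,0]}'
python3 -m crank '{"travel":[[0,0,0.07],[0,0,0.14],[0,0,0.14]],"turn":[0,0,0]}'
```

```text
clock: 3.23
tcp_pos: [0.4828, -0.0938, 0.0609]
orientation: [-0.0, 0.185, 0.983, -0.0]
wrist_force: [-1.3, -0.7, -0.1]
finger_gap: 0.0449
clock: 3.48
tcp_pos: [0.4827, -0.0938, 0.055]
orientation: [-0.0, 0.185, 0.983, 0.0]
wrist_force: [-0.8, 0.7, -0.2]
finger_gap: 0.0451
clock: 3.73
tcp_pos: [0.483, -0.0939, 0.0498]
orientation: [-0.0, 0.185, 0.983, -0.0]
wrist_force: [-0.2, 0.2, 3.6]
finger_gap: 0.0449
```

```bash
python3 -m crank '{"travel":[[0,0,0.07],[0,0,0.13],[0,0,0.13]],"turn":[0,0,0]}'
python3 -m crank '{"travel":[[0,0,0.04],[0,0,0.08],[0,0,0.08]],"turn":[0,0,0]}'
python3 -c "from h import *;status(-.066,.001,.042)"
```

```text
clock: 3.98
tcp_pos: [0.4831, -0.094, 0.0447]
orientation: [0.0, 0.185, 0.983, -0.0]
wrist_force: [-1.8, 1.1, 5.2]
finger_gap: 0.0451
clock: 4.23
tcp_pos: [0.4831, -0.094, 0.0426]
orientation: [0.0, 0.185, 0.983, -0.0]
wrist_force: [-3.8, 1.6, 11.4]
finger_gap: 0.0452
t 4.2333 dock -0.0818 0.0012 0.0426 gap 0.04522796310396869 F [-3.8  1.6 11.4] Fdock -4.1 0.1
travel [-0.395 -0.002  0.015] turn -0.007 q [-0.36  0.3  -0.47  0.8  -0.    0.02]
```

```bash
python3 -m crank '{"travel":[[-0.08,0,0],[-0.16,0,0],[-0.24,0,0],[-0.3,0,0],[-0.3,0,0]],"turn":[0,0,0,0,0]}'
python3 -m crank '{"travel":[[-0.06,0,0],[-0.12,0,0],[-0.18,0,0],[-0.25,0,0],[-0.25,0,0]],"turn":[0,0,0,0,0]}'
python3 -c "from h import *;status(-.03,.001,.042)"
```

```text
clock: 4.65
tcp_pos: [0.4835, -0.0944, 0.042]
orientation: [-0.01, 0.185, 0.983, 0.001]
wrist_force: [-29.7, 12.1, 40.3]
finger_gap: 0.0444
clock: 5.07
tcp_pos: [0.4838, -0.0947, 0.0415]
orientation: [-0.018, 0.186, 0.982, 0.002]
wrist_force: [-49.7, 19.2, 63.1]
finger_gap: 0.0449
t 5.0667 dock -0.0809 0.0008 0.0415 gap 0.04492775950824049 F [-49.7  19.2  63.1] Fdock -53.3 0.2
travel [-1.272  0.016 -0.06 ] turn -0.009 q [-0.35  0.33 -0.43  0.85 -0.    0.02]
```

```bash
python3 -m crank '{"travel":[[0.15,0,0],[0.3,0,0],[0.45,0,0],[0.55,0,0],[0.55,0,0]],"turn":[0,0,0,0,0]}'
python3 - <<'E'
from h import *
status(-.085,.001,.06)
ims=[]
P={"pf":(-.055,.03,.065),"be":(-.110,-.028,.057),"fl":(-.081,.028,.045),"fr":(-.081,-.026,.045)}
for nme,x0,y0 in(("top",310,140),("scene",240,150)):
    c=read_camera(nme); g=cv2.resize(c["image"][y0:y0+100,x0:x0+100],(400,400),interpolation=cv2.INTER_CUBIC)[:,:,::-1].copy()
    ims.append(g)
cv2.imwrite("pics/c2.png",np.hstack(ims))
E
```

```text
clock: 5.48
tcp_pos: [0.4831, -0.094, 0.0426]
orientation: [0.001, 0.185, 0.983, -0.0]
wrist_force: [-2.8, 0.3, 9.0]
finger_gap: 0.0449
t 5.4833 dock -0.0818 0.0012 0.0426 gap 0.04486415049260942 F [-2.8  0.3  9. ] Fdock -2.7 -0.7
travel [ 0.079 -0.007 -0.434] turn -0.007 q [-0.36  0.3  -0.47  0.8  -0.    0.02]
```

View pics/c2.png

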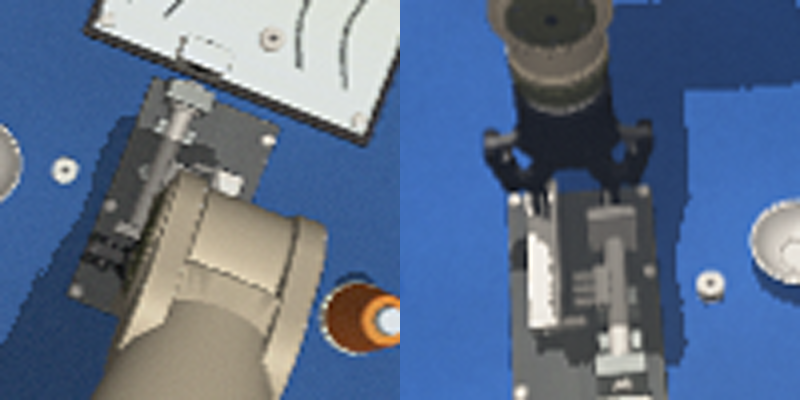

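Nothing has moved; the bolt is still at its start. I think the push stuck on friction with the bar hard against its stop, so I'll ease up slightly and slide.

```bash
python3 -m crank '{"travel":[[0,0,-0.03],[0,0,-0.03],[0,0,-0.03]],"turn":[0,0,0]}'
python3 -m crank '{"travel":[[-0.05,0,-0.0],[-0.1,0,0],[-0.15,0,0],[-0.15,0,0]],"turn":[0,0,0,0]}'
python3 -c "from h import *;status(-.066,.001,.0435)"
```

```text
clock: 5.83
tcp_pos: [0.4831, -0.094, 0.0433]
orientation: [0.0, 0.185, 0.983, -0.0]
wrist_force: [-2.6, 0.9, 5.6]
finger_gap: 0.0448
clock: 6.17
tcp_pos: [0.487, -0.0955, 0.0427]
orientation: [-0.002, 0.185, 0.983, 0.0]
wrist_force: [-6.0, 1.7, 8.1]
finger_gap: 0.0444
t 6.1667 dock -0.0776 0.0012 0.0427 gap 0.04444292171647774 F [-6.   1.7  8.1] Fdock -6.2 -0.5
travel [-0.291 -0.003 -0.021] turn -0.007 q [-0.36  0.31 -0.46  0.81 -0.    0.02]
```

```bash
python3 -m crank '{"travel":[[-0.05,0,-0.01],[-0.1,0,-0.02],[-0.15,0,-0.02],[-0.2,0,-0.02],[-0.2,0,-0.02]],"turn":[0,0,0,0,0]}'
python3 -c "from h import *;status(-.066,.001,.0435)"
```

```text
clock: 6.58
tcp_pos: [0.4946, -0.0984, 0.0434]
orientation: [-0.002, 0.185, 0.983, 0.0]
wrist_force: [-4.8, 1.3, 6.1]
finger_gap: 0.0451
t 6.5833 dock -0.0695 0.0012 0.0434 gap 0.045114157548655776 F [-4.8  1.3  6.1] Fdock -4.9 -0.5
travel [-0.088 -0.004 -0.003] turn -0.007 q [-0.36  0.32 -0.44  0.82 -0.    0.02]
```

```bash
python3 -m crank '{"travel":[[-0.05,0,0],[-0.1,0,0],[-0.15,0,0],[-0.2,0,0],[-0.2,0,0]],"turn":[0,0,0,0,0]}'
python3 -c "from h import *;status(-.066,.001,.0435)"
python3 -m crank '{"travel":[[-0.05,0,0],[-0.1,0,0],[-0.15,0,0],[-0.15,0,0]],"turn":[0,0,0,0]}'
python3 -c "from h import *;status(-.066,.001,.0435)"
```

```text
clock: 7.0
tcp_pos: [0.5015, -0.101, 0.0433]
orientation: [-0.002, 0.185, 0.983, 0.0]
wrist_force: [-6.4, 1.4, 6.0]
finger_gap: 0.045
t 7.0 dock -0.0621 0.0012 0.0433 gap 0.044967495739964704 F [-6.4  1.4  6. ] Fdock -6.4 -1.0
travel [ 0.098 -0.006 -0.005] turn -0.007 q [-0.36  0.33 -0.42  0.82  0.    0.02]
clock: 7.33
tcp_pos: [0.5071, -0.1032, 0.0433]
orientation: [-0.002, 0.185, 0.983, 0.0]
wrist_force: [-6.7, 2.7, 6.9]
finger_gap: 0.0454
t 7.3333 dock -0.0562 0.0012 0.0433 gap 0.04537309849218812 F [-6.7  2.7  6.9] Fdock -7.3 0.2
travel [ 0.246 -0.007 -0.005] turn -0.007 q [-0.36  0.34 -0.4   0.83  0.    0.02]
```

```bash
for i in 1 2; do python3 -m crank '{"travel":[[-0.05,0,0],[-0.1,0,0],[-0.15,0,0],[-0.2,0,0],[-0.2,0,0]],"turn":[0,0,0,0,0]}' >/dev/null
python3 -c "from h import *;status(-.02,.001,.0435)"; done
```

```text
t 7.75 dock -0.0482 0.0012 0.0432 gap 0.04502747761041467 F [-6.5  2.7  6.9] Fdock -7.0 0.2
travel [-0.704  0.    -0.01 ] turn -0.007 q [-0.36  0.36 -0.38  0.84  0.    0.02]
t 8.1667 dock -0.0402 0.0012 0.0432 gap 0.04511412424607211 F [-6.2  3.1  6.9] Fdock -6.9 0.7
travel [-0.505 -0.001 -0.01 ] turn -0.007 q [-0.36  0.37 -0.36  0.84  0.    0.02]
```

```bash
python3 -m crank '{"travel":[[-0.05,0,0],[-0.1,0,0],[-0.15,0,0],[-0.2,0,0],[-0.2,0,0]],"turn":[0,0,0,0,0]}' >/dev/null
python3 -c "from h import *;status(-.02,.001,.0435)"; python3 -m crank '{"travel":[[-0.05,0,0],[-0.1,0,0],[-0.15,0,0],[-0.15,0,0]],"turn":[0,0,0,0]}' >/dev/null
python3 - <<'E'
from h import *
status(-.02,.001,.0435)
c=read_camera("scene"); cv2.imwrite("pics/c3.png",cv2.resize(c["image"][180:280,240:340],(500,500),interpolation=cv2.INTER_CUBIC)[:,:,::-1])
E
```

```text
t 8.5833 dock -0.0322 0.0012 0.0432 gap 0.04470608139584062 F [-6.   3.3  6.5] Fdock -6.8 0.9
travel [-0.305 -0.002 -0.009] turn -0.007 q [-0.36  0.38 -0.34  0.85  0.    0.01]
t 8.9167 dock -0.0273 0.0012 0.0431 gap 0.045043297965256 F [-8.5  5.1  9.6] Fdock -9.7 1.8
travel [-0.183 -0.003 -0.011] turn -0.006 q [-0.36  0.39 -0.33  0.86  0.    0.01]
```

View pics/c3.png

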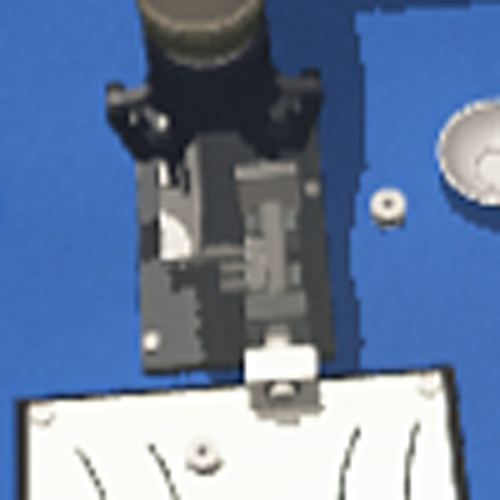

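The bolt has moved well in: its nose now shows at the ear hole (283,388) and the plate top is at (265,172). Push on to the end stop.

```bash
python3 -m crank '{"travel":[[-0.05,0,0],[-0.1,0,0],[-0.1,0,0]],"turn":[0,0,0]}' >/dev/null
python3 -c "from h import *;status(-.02,.001,.0435)"; python3 -m crank '{"travel":[[-0.05,0,-0.01],[-0.1,0,-0.01],[-0.1,0,-0.01]],"turn":[0,0,0]}' >/dev/null
python3 - <<'E'
from h import *
status(-.02,.001,.0435)
c=read_camera("scene"); cv2.imwrite("pics/c4.png",cv2.resize(c["image"][180:280,240:340],(500,500),interpolation=cv2.INTER_CUBIC)[:,:,::-1])
# predicted plate-top centre for bolt values
for b in(0,.035,.04,.045): print(b,(proj(c,O+(-.05+b)*d+.03*n+[0,0,.08])[0]-[240,180])*5)
E
```

```text
t 9.2167 dock -0.0273 0.0012 0.0431 gap 0.04511135061802416 F [-19.2   7.7  19.7] Fdock -20.7 0.3
travel [-0.182 -0.004 -0.013] turn -0.005 q [-0.36  0.4  -0.32  0.87  0.    0.01]
t 9.4667 dock -0.0273 0.0012 0.0431 gap 0.04475245112985699 F [-27.6   9.   26.1] Fdock -29.0 -1.5
travel [-0.183 -0.005 -0.015] turn -0.005 q [-0.36  0.4  -0.31  0.88  0.    0.01]
0 [264.04028408 115.90320207]
0.035 [266.97412763 160.72478546]
0.04 [267.39972903 167.21985245]
0.045 [267.82697505 173.73823081]
```

View pics/c4.png

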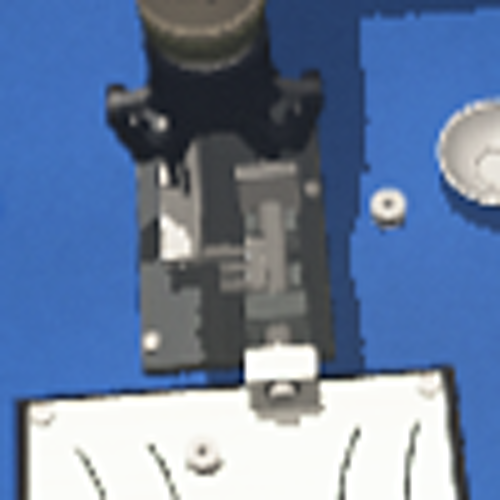

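The plate top is at about (266,172), which matches bolt ≈ 0.044–0.045. To rule out another friction jam I'll ease the vertical load a little and see whether anything advances.

```bash
python3 -m crank '{"travel":[[0,0,-0.02],[0,0,-0.04],[0,0,-0.04]],"turn":[0,0,0]}' >/dev/null
python3 -c "from h import *;status(-.02,.001,.0435)"
python3 -m crank '{"travel":[[0,0,-0.02],[0,0,-0.03],[0,0,-0.03]],"turn":[0,0,0]}' >/dev/null
python3 -c "from h import *;status(-.02,.001,.0435)"
```

```text
t 9.7667 dock -0.0274 0.0012 0.0432 gap 0.04469921109121602 F [-24.3   8.   16.2] Fdock -25.6 -1.2
travel [-0.184 -0.004 -0.01 ] turn -0.005 q [-0.36  0.4  -0.31  0.88 -0.    0.01]
t 10.0167 dock -0.0274 0.0012 0.0434 gap 0.044832965804169546 F [-20.7   7.6   7.9] Fdock -22.0 -0.2
travel [-0.185 -0.003 -0.006] turn -0.005 q [-0.36  0.4  -0.31  0.88 -0.    0.01]
```

16 N net on the plate with no movement means the end stop. I'll release by raising first so the catch springs up while the plate is still held, then back off and go up.

```bash
python3 -m crank '{"travel":[[0,0,-0.1],[0,0,-0.2],[0,0,-0.3],[0,0,-0.4],[0,0,-0.4]],"turn":[0,0,0,0,0]}'
python3 -m crank '{"travel":[[0.15,0,0],[0.3,0,0],[0.5,0,0],[0.7,0,0],[0.7,0,0]],"turn":[0,0,0,0,0]}'
python3 -c "from h import *;status(-.05,.001,.2)"
```

```text
clock: 10.43
tcp_pos: [0.5339, -0.1141, 0.0576]
orientation: [-0.011, 0.184, 0.983, 0.001]
wrist_force: [-15.7, 4.6, -4.2]
finger_gap: 0.0453
clock: 10.85
tcp_pos: [0.5174, -0.1072, 0.0632]
orientation: [-0.0, 0.185, 0.983, 0.0]
wrist_force: [0.1, -0.2, 0.1]
finger_gap: 0.0446
t 10.85 dock -0.0451 0.0011 0.0632 gap 0.04458066098516671 F [ 0.1 -0.2  0.1] Fdock 0.2 -0.1
travel [ 0.124 -0.004 -3.419] turn -0.007 q [-0.36  0.34 -0.35  0.88  0.    0.02]
```

Free of everything. Raise well clear and retreat, then check in both views.

```bash
python3 -m crank '{"travel":[[0,0,-0.6],[0,0,-1.4],[0,0,-2.3],[0,0,-3.2],[0,0,-4.1]],"turn":[0,0,0,0,0]}' >/dev/null
python3 -m crank '{"travel":[[0.8,0,0],[1.6,0,0],[2.5,0,0],[3,0,0],[3,0,0]],"turn":[0,0,0,0,0]}'
python3 - <<'E'
from h import *
ims=[]
for nme,x0,y0 in(("top",310,140),("scene",240,180)):
    c=read_camera(nme); g=cv2.resize(c["image"][y0:y0+100,x0:x0+100],(400,400),interpolation=cv2.INTER_CUBIC)[:,:,::-1].copy()
    for b in (.04,.045): print(nme,b,(proj(c,O+(-.05+b)*d+.03*n+[0,0,.08])[0]-[x0,y0])*4)
    for z in (.045,.057): print(nme,"bar far end z",z,(proj(c,O+.025*d-.028*n+[0,0,z])[0]-[x0,y0])*4)
    ims.append(g)
cv2.imwrite("pics/c5.png",np.hstack(ims))
E
```

```text
clock: 11.68
tcp_pos: [0.4033, -0.0626, 0.2276]
orientation: [-0.0, 0.185, 0.983, 0.0]
wrist_force: [-0.7, -0.1, 0.2]
finger_gap: 0.0448
top 0.04 [155.11273606 185.91367156]
top 0.045 [157.25132996 180.48001915]
top bar far end z 0.045 [227.24164302 176.07364853]
top bar far end z 0.057 [229.20079227 175.04990498]
scene 0.04 [213.91978323 133.77588196]
scene 0.045 [214.26158004 138.99058465]
scene bar far end z 0.045 [146.42043282 199.71972104]
scene bar far end z 0.057 [145.17386494 191.79119063]
```

View pics/c5.png

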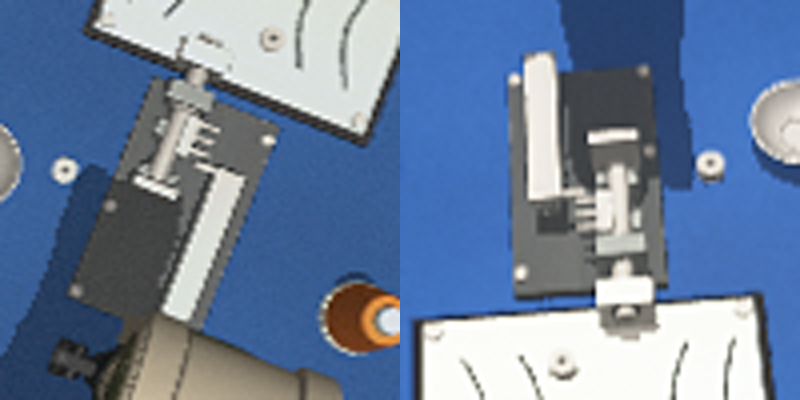

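The catch bar looks the same as at the start, rear edge row ≈52 and far end ≈197. The plate has moved to (613,135), and the bystanders are unmoved. I'll quantify the plate and bar against the first picture.

Run:
```python
from h import *
def comps(nme,img,x0,y0):
    g=cv2.resize(img[y0:y0+100,x0:x0+100],(400,400),interpolation=cv2.INTER_CUBIC); m=(g.min(2)>190).astype(np.uint8)
    N,l,s,ce=cv2.connectedComponentsWithStats(m); return [(s[i].tolist(),ce[i].round(1).tolist()) for i in range(1,N) if 150<s[i,4]<6000 and s[i,1]<260 and 20<s[i,0]<250]
for nme,x0,y0 in(("top",310,140),("scene",240,180)):
    c=read_camera(nme); 
    for im in(cv2.imread(f"pics/{nme}0.png")[:,:,::-1],c["image"]):
        print(nme)
        for k in comps(nme,im,x0,y0):
            p=ray(c,(np.array([k[1]])+.5)/4+[x0-.5,y0-.5],.08)[0]-O; print("  ",k,"plate-plane dock xy",(p@d).round(4),(p@n).round(4))
```

```text
top
   ([134, 113, 64, 110, 1289], [165.1, 176.2]) plate-plane dock xy 0.0016 0.0268
   ([54, 160, 23, 23, 341], [64.6, 170.3]) plate-plane dock xy -0.0255 0.1083
   ([160, 164, 84, 164, 4374], [201.5, 247.6]) plate-plane dock xy -0.0436 -0.0244
   ([116, 224, 43, 20, 326], [137.0, 233.6]) plate-plane dock xy -0.0529 0.0311
top
   ([176, 117, 32, 38, 468], [189.5, 136.5]) plate-plane dock xy 0.041 0.0198
   ([156, 135, 20, 44, 207], [164.9, 158.2]) plate-plane dock xy 0.0159 0.0326
   ([55, 160, 21, 22, 306], [64.6, 170.2]) plate-plane dock xy -0.0254 0.1083
   ([165, 164, 78, 151, 3872], [204.1, 241.0]) plate-plane dock xy -0.0376 -0.0244
   ([135, 177, 40, 22, 286], [155.3, 187.0]) plate-plane dock xy -0.0101 0.0312
scene
   ([124, 52, 38, 147, 4221], [141.4, 125.7]) plate-plane dock xy -0.0246 -0.0286
   ([188, 87, 46, 12, 364], [209.9, 91.4]) plate-plane dock xy -0.053 0.0279
   ([193, 122, 50, 131, 2540], [214.2, 191.0]) plate-plane dock xy 0.0422 0.0262
scene
   ([124, 55, 38, 144, 4002], [141.6, 129.2]) plate-plane dock xy -0.0212 -0.0285
   ([189, 131, 48, 12, 387], [211.5, 135.7]) plate-plane dock xy -0.0099 0.0269
   ([182, 166, 61, 87, 2068], [213.6, 214.2]) plate-plane dock xy 0.0633 0.0246
```

```bash
python3 -c "from workcell import *;hand_in();s=get_state();print(s['clock'],s['wrist_force'])"
```

```text
the job is handed in; nothing more can be done
the job is handed in; nothing more can be done
```

I pressed the catch bar down with one fingertip and kept it down while the other pushed the bolt's plate to the end stop. I then let go, so the catch could spring up, and handed in with the arm clear at about 12 s. The hand-in gave no verdict.

**Last checks**
- **Bolt:** the plate measures 43 mm from where it started, in both camera views. The bolt started at 0–4 mm, so that agrees with the 45 mm stop. Before I let go, the plate did not move under roughly 16 N of push. That figure is an estimate, the measured push less the friction on the bar.
- **Catch:** the far end of the bar is back at its original height in the picture.
- **Other objects:** the bobbin beside the dock measures as unmoved, and the cone, the dish and the bobbin on the template look unmoved. I didn't check the screwdriver, jar or white cone again; the arm only passed high over that side.

**What went wrong or disagreed**
- **First push jammed:** with the bar hard against its bottom stop, friction held the fingertip. The wrist force rose to about 80 N, under the 120 N limit, and nothing moved. I backed off, eased the press by about 1 mm and then slid it cleanly.
- **Rear edge of the bar:** in the last scene view it reads 3 pixels (enlarged) off its first position. I put this down to the gripper's shadow, since the far end matches, but I didn't confirm it.
- **Lock not tested:** I didn't try to pull the bolt back.

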